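# Make up two botanical specimen boxes for a drawing class

## Robot

A 6-joint arm with a two-finger parallel gripper is mounted at the origin on the work surface. World frame = base frame: x ahead of the robot, y to its left, z up, the work surface at z = 0. Lengths are in m, angles in rad, forces in N, time in s.
With the tool pointing down it reaches from about 0.25 to 0.85 m from the base axis. Payload 12.5 kg.
Tool frame: the origin (TCP) lies at the very end of the fingers, on their centre line; the grasp point (between the pads) lies arm.hold_point_z behind it (arm.hold_point_z is the distance from the TCP to the grasp point, in m); z points along the fingers, y is the line along which they close (so a half turn about z gives the same grasp; the last joint's range is limited). The gripper opens to 93 mm and grips with 3 to 60 N. Pads are 15 mm wide; open, the fingers measure 128 mm over their backs; the gripper's body (75 mm by 188 mm) begins 65 mm behind the grasp point.
Start: joints at [-0.085, 0.351, 1.652, -0, 1.139, -0.085], TCP at [0.55, 0, 0.219] pointing down, gripper open.
Joint ranges: [-2.75, 2.75], [-0.79, 2.1], [0.01, 2.65], [-1.57, 4.71], [0.07, 3.14], [-2.87, 2.87]. Speed limits (rad/s): [2.22, 2.22, 2.79, 3.14, 3.14, 3.14].

## Interface

Orientations are given as a unit quaternion [x, y, z, w].
In Python, from rig import state, cams, order, finder, arm gives the robot as it stands.
- The arm moves only by the shell command python3 -m jog 'ROWS' [OPENING]. ROWS is JSON, a list of rows, each a list of 2 entries, a list of its own where there are three numbers: the shift along the world's x, y, z normalised to -1 to 1, where 1 is 0.15 m, then the turn about the world's z normalised to -1 to 1, where 1 is 180 degrees. A call has 1 to 5 rows; each row is the pose to reach, as a shift and turn from the pose commanded when the call began, turning the shorter way round; what a row does not reach only later rows make up. A row lasts 1/8 s, in which the tool goes at most 62.5 mm and 10.7 degrees, less where a joint would pass 70% of its speed; a pose out of reach is approached as far as the arm can. A call with a number of a shift or a turn outside -1 to 1 is refused whole. A call with a gripper value outside its range is refused whole. OPENING is the opening, from -1 (shut) to 1 (fully open), set as the call begins (- or left out, the last holds). The fingers move at their own pace and stop on an object; the grip force is fixed at half the most. Time passes only in rows, so rows that repeat a pose let the fingers close. It gives the time, the measured TCP pose, the force, the opening and the grip force at its end, in the units of the state.
- state(): the state, without advancing time (a new reading comes with each control period).
- cams.grab_frame(name): name is "scene" or "side" or "wrist"; returns the picture (480x640x3 uint8, blue, green, red); there is no depth.
- cams.camera_info(name): a dict with "K" (3x3 intrinsics, pixels), "rvec" (rotation vector, rad) and "tvec" (3), from world to camera coordinates, as OpenCV has them. Camera axes: x right, y down, z forward; pixel columns grow to the right and rows downward; lengths in m; the calibration is good to about 2 mm. The wrist camera is an equidistant fisheye: a pixel r from the principal point sees the ray r / f radians off the axis. A picture is of the moment at which its call begins: read the wrist's pose just before it. camera_info takes no time and is no camera call; for the wrist camera it gives the pose at the moment of the call.
- order.job_done(): hands the job in; it is judged then, once.
Trained networks look in the newest picture that a camera, given by its name, has taken for a name from the list of things; names that differ only in an ending like _2 or _b are one class to them, and where a whole thing is asked for, a point or a joint stands for the part that bears it (a point fixed in the world has none). Each returns a list of dicts, best first, with "p" (0 to 1); they miss things now and then, are a little off and sometimes report something else, mostly with a low value. They report only what shows in the picture. A call takes as long as a camera call.
- finder.masks_of(camera, name): "region" (480x640 bool, what is visible of it) and "position" ([column, row] in pixels, amid what is visible of it).
The state is a dict: "time": time; "q": joint angles; "joint_velocities": joint speeds; "effort": joint torques, N m; "position": TCP position; "tool_rot": TCP orientation; "ft_force": force on the tool from outside, world axes, zero at the start; "moment": the same for the moment, N m; "opening": finger opening in m; "gripper_force": force on a finger pad.
Only numpy, scipy, OpenCV 4.12 (cv2) and the standard library are available. Lean on these libraries where they do the work, as an engineer would, in place of code of your own. Each camera call takes 0.05 s, during which the arm holds its last target. There are 200 camera calls.

## Task

Make up the two specimen boxes for the drawing class from the stock on the table. The three-compartment box gets the large pine cone and the small pine cone in its two end compartments, with the squat glass jar of seeds in the middle one between them; the two-compartment box gets the lotus pod and the short log piece, one in each compartment. Set every piece down, without dropping it, upright on the bottom of its compartment, and leave the flat wood slice and the corked bottle where they are.

Things in the scene. Friction and masses are not known exactly. Their poses are not given: they have to be found in the camera images.
- long_box: Shallow open wooden box, three equal compartments in a row, loose (0.5 kg), 248 mm long (x axis) by 90 wide (y), walls 20 high, 5 thick; white dividers 5 thick. Compartments 76 (x) by 80 mm (y) inside, centres at x = -81, 0, +81 mm, y = 0; their floors 5 mm above the origin, which is the centre of the underside. Flat on the table, x roughly away from the robot.
- short_box: Shallow open wooden box like the long one but with only two equal compartments, loose (0.36 kg): 167 mm long (x) by 90 wide (y), walls 20 high, 5 thick, one white divider. Compartments 76 (x) by 80 mm (y) inside, centres at x = -40.5 and +40.5 mm, y = 0; floors 5 mm above the origin, which is the centre of the underside.
- large_cone: Large brown pine cone, standing on its flat foot with the tip up, 65 mm high, widest 54 mm in diameter with straight sides from 22 to 38 mm above the foot, foot 34 mm in diameter, about 45 g. Origin at the centre of its underside, z up along its axis.
- small_cone: Small pine cone, standing tip up, 50 mm high, widest 40 mm in diameter with straight sides from 20 to 34 mm above the foot, foot 26 mm in diameter, about 25 g. Origin at the centre of its underside, z up along its axis.
- squat_jar: Squat clear glass jar of seeds with a flat aluminium screw lid, 50 mm in diameter, 58 mm high (lid from 45 mm up, 49 mm in diameter), about 130 g, standing upright. Origin at the centre of its underside, z up.
- lotus_pod: Dry lotus seed pod like a small shower head, its flat round top pitted with dark seed holes: 60 mm in diameter with straight sides from 33 to 46 mm above its foot, 47.5 mm high, tapering down to a foot 32 mm in diameter, about 30 g, standing. Origin at the centre of its underside, z up.
- log_piece: Short upright length of branch with bark and sawn ends showing rings, 48 mm in diameter, 52 mm high (taller than wide), about 65 g. Origin at the centre of its underside, z up.
- flat_slice: Bystander: flat slice of a thicker branch, 68 mm in diameter and only 14 mm high, loose, lying flat. Stays where it is. Origin at the centre of its underside, z up.
- corked_bottle: Stays in place: slim glass bottle of seeds with a cork, 40 mm in diameter, neck 23, 86 high, loose. Origin at the centre of its underside, z up. All stock stands on the bare table between the two boxes in three rows about 125 mm apart; in the same rows, not listed, stand two low fixed chip punnets (62 by 84 mm, 24 high, contents up to 35).

How it is judged:
By the outcome, as a careful person would: the job done as asked, in the order asked, and still so for the second after the job is handed in, with the robot touching nothing.
It also fails if it takes over 112 s, if anything falls off the work surface, if the arm or the gripper's body presses on something with over 40 N, if the wrist force passes 120 N, or if a joint passes its speed limit or range.

## Working session

There is one attempt and no reset: what is moved stays moved. The work goes in short steps, Python scripts to look and compute and a shell command to move; the robot and the scene stay as the last step left them, time stands still between calls to the robot, and variables do not carry over. Pictures are saved under pics/ and viewed, at most 14 in all, crops included, and the job is handed in when it is done.

```bash
ls; mkdir -p pics; python3 - <<'E'
from rig import state,cams,arm
import cv2,numpy as np
print(arm.hold_point_z, state())
for n in ["scene","side","wrist"]:
    i=cams.camera_info(n); print(n,i)
    cv2.imwrite(f"pics/{n}0.png",cams.grab_frame(n))
E
```

```text
pics
0.0188 {'time': 0.0, 'q': array([-8.45911864e-02,  3.51272764e-01,  1.65240494e+00,  1.11477178e-05,
        1.13907022e+00, -8.46006982e-02]), 'joint_velocities': array([ 1.17106811e-03,  3.50281251e-04,  1.42962633e-04,  6.24878541e-04,
       -1.32556399e-03, -5.93342296e-05]), 'effort': array([ 1.41757551e-03, -4.97321892e+01, -2.85254824e+01,  6.99741254e-02,
        2.57699919e-02, -1.73020858e-04]), 'position': array([5.49671069e-01, 6.11343436e-05, 2.18088691e-01]), 'tool_rot': array([ 7.07104952e-01,  7.07108375e-01, -3.68610424e-04, -4.44766567e-04]), 'ft_force': array([-0.21649823, -0.20715539, -0.40885762]), 'moment': array([-0.00406451, -0.00594042, -0.03053323]), 'gripper_force': 0.0, 'opening': 0.0927756905093599}
scene {'K': array([[617.19196424,   0.        , 327.25157967],
       [  0.        , 617.19196424, 233.24355733],
       [  0.        ,   0.        ,   1.        ]]), 'rvec': array([ 2.23743376,  1.18190908, -0.39294933]), 'tvec': array([-0.30809744, -0.3477914 ,  1.39117123])}
side {'K': array([[501.33310429,   0.        , 314.76997872],
       [  0.        , 501.33310429, 230.67110699],
       [  0.        ,   0.        ,   1.        ]]), 'rvec': array([ 2.16585301, -0.6914405 ,  0.3213598 ]), 'tvec': array([-0.45716108,  0.24822938,  0.65714242])}
wrist {'K': array([[371.64829954,   0.        , 320.6482348 ],
       [  0.        , 371.64829954, 240.3275598 ],
       [  0.        ,   0.        ,   1.        ]]), 'rvec': array([-2.90202165e+00, -1.64658828e-03,  2.18691688e-04]), 'tvec': array([-0.55066572, -0.02787265,  0.38916471])}
```

View pics/scene0.png

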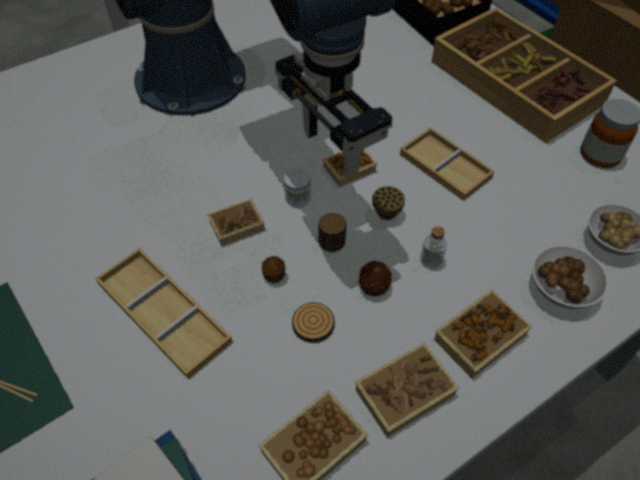

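View pics/side0.png

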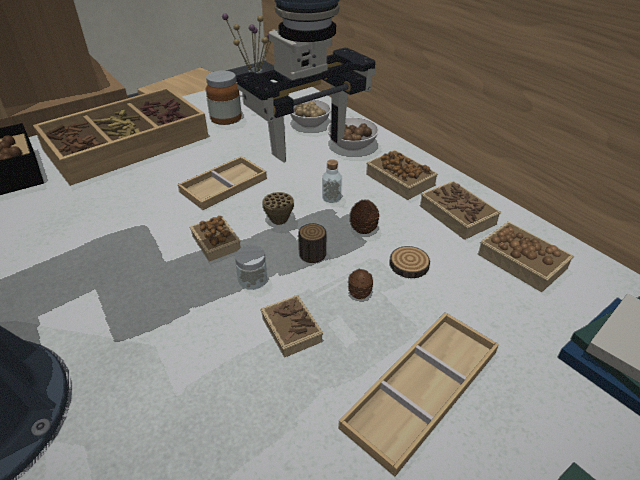

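View pics/wrist0.png

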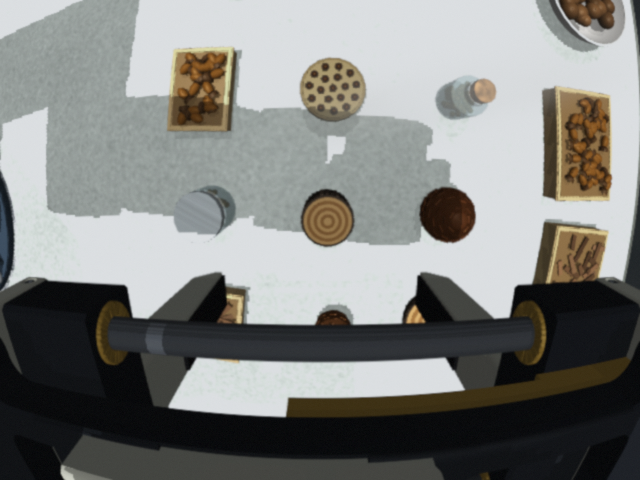

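The scene view shows the long box at about (163,310) and the short box at (447,162). The stock is jar (297,187), log (332,231), lotus (388,201), small cone (274,268), large cone (375,278), slice (313,321) and bottle (434,246). In the side view nothing is hidden. In the wrist view (right = +x, up = +y) the fingers hide the small cone and the slice.

Next I fit the known shapes to the masks, all views together.

```bash
cat > h.py <<'E'
import numpy as np,cv2
from scipy.optimize import least_squares
from rig import state,cams,finder
prof=dict(large_cone=[(0,17),(22,27),(38,27),(65,5)],small_cone=[(0,13),(20,20),(34,20),(50,4)],
 squat_jar=[(0,25),(45,25),(58,24.5)],lotus_pod=[(0,16),(33,30),(46,30),(47.5,29)],log_piece=[(0,24),(52,24)],
 flat_slice=[(0,34),(14,34)],corked_bottle=[(0,20),(55,20),(86,11)])
box=dict(long_box=(248,90,20),short_box=(167,90,20))
A=np.linspace(0,2*np.pi,24,endpoint=False); D=np.c_[np.cos(A),np.sin(A)]
def pts(n):
    if n in box:
        l,w,h=box[n]; return np.array([[a*l/2,b*w/2,c*h] for a in(-1,1) for b in(-1,1) for c in(0,1)])/1e3
    return np.array([[r*c,r*s,z] for z,r in prof[n] for c,s in D])/1e3
def proj(P,i,cam):
    X=P@cv2.Rodrigues(i["rvec"])[0].T+i["tvec"]; K=i["K"]
    if cam=="wrist":
        rr=np.hypot(X[:,0],X[:,1]); t=np.arctan2(rr,X[:,2])/np.maximum(rr,1e-9); u=X[:,:2]*t[:,None]
    else: u=X[:,:2]/X[:,2:]
    return u*[K[0,0],K[1,1]]+[K[0,2],K[1,2]]
def look(names,cs):
    obs={n:[] for n in names}
    for c in cs:
        i=cams.camera_info(c); cams.grab_frame(c)
        for n in names:
            r=finder.masks_of(c,n)
            if not r or r[0]["p"]<.4: print("miss",c,n,[round(float(k["p"]),2) for k in r]); continue
            m=r[0]["region"].astype(np.uint8); k,l,st,_=cv2.connectedComponentsWithStats(m)
            yx=np.argwhere(l==1+np.argmax(st[1:,4]))[:,::-1]
            if r[0]["p"]<.8: print(c,n,"p",round(float(r[0]["p"]),2),yx.mean(0).round())
            if yx.min()<1 or yx[:,0].max()>638 or yx[:,1].max()>478: print("edge",c,n); continue
            obs[n].append((c,i,(D@yx.T).max(1)+.5*np.abs(D).sum(1)-0.5*0))
    return obs
def fit(n,ob,x0,zfree=True):
    P=pts(n)
    def res(p):
        c,s=np.cos(p[3]),np.sin(p[3]); Q=P@np.array([[c,s,0],[-s,c,0],[0,0,1]])+p[:3]
        e=[((proj(Q,i,cm)@D.T).max(0)-h) for cm,i,h in ob]
        return np.r_[np.ravel(e),0 if n in box else p[3],0 if zfree else 1e4*p[2]]
    r=least_squares(res,[*x0[:2],0,x0[2] if len(x0)>2 else 0],loss="soft_l1",x_scale=[.01,.01,.01,.1])
    f=r.fun[:24*len(ob)].reshape(-1,24); return r.x,{o[0]:float(np.sqrt((q**2).mean()).round(1)) for o,q in zip(ob,f)}
E
python3 - <<'E'
from h import *
ns=list(prof)+list(box)
o=look(ns,["scene","side","wrist"])
x0=dict(long_box=(.55,-.3,0),short_box=(.55,.3,0))
for n in ns:
    try:
        for sub in ([q for q in o[n]],[q for q in o[n] if q[0]!="wrist"],[q for q in o[n] if q[0]=="wrist"]):
            if not sub: continue
            zf=len(sub)>1
            x,e=fit(n,sub,x0.get(n,(.55,0)),zf); print(n,(x[:3]*1e3).round(1),"yaw",round(np.degrees(x[3]),1),e)
    except Exception as ex: print(n,ex)
E
```

```text
scene large_cone p 0.71 [375. 279.]
scene squat_jar p 0.72 [297. 187.]
scene lotus_pod p 0.65 [388. 202.]
scene flat_slice p 0.61 [388. 202.]
miss scene corked_bottle []
scene short_box p 0.69 [447. 164.]
side squat_jar p 0.55 [250. 267.]
side short_box p 0.74 [221. 182.]
wrist large_cone p 0.75 [446. 214.]
wrist squat_jar p 0.57 [204. 213.]
wrist corked_bottle p 0.76 [464.  97.]
miss wrist long_box []
wrist short_box p 0.69 [326. 218.]
large_cone [677.    6.2   2.1] yaw 2.2 {'scene': 1.1, 'side': 1.0, 'wrist': 1.4}
large_cone [677.1   5.1   2.5] yaw -5.1 {'scene': 1.0, 'side': 1.0}
large_cone [677.4   6.7   0. ] yaw 2.3 {'wrist': 1.5}
small_cone [ 563.1 -121.    -2.1] yaw -3.6 {'scene': 1.5, 'side': 1.4, 'wrist': 10.5}
small_cone [ 562.7 -123.9    2. ] yaw -1.3 {'scene': 0.6, 'side': 1.1}
small_cone [ 563.9 -115.4   -0. ] yaw -22.8 {'wrist': 9.0}
squat_jar [435.3   8.2   1.4] yaw 1.6 {'scene': 0.7, 'side': 1.0, 'wrist': 0.7}
squat_jar [433.9   8.2   1.7] yaw -18.0 {'scene': 0.3, 'side': 0.9}
squat_jar [435.7   8.    0. ] yaw -1.3 {'wrist': 0.5}
lotus_pod [560.9 123.7   1.1] yaw -6.9
[... 415 characters left out ...]
97.0, 'side': 3.1, 'wrist': 21.2}
flat_slice [620.1  58.1 107.7] yaw 4.6 {'scene': 7.8, 'side': 85.9}
flat_slice [ 670.3 -125.1   -0. ] yaw -18.3 {'wrist': 20.1}
corked_bottle [689.5 123.8   0.7] yaw -2.2 {'side': 0.3, 'wrist': 0.4}
corked_bottle [690.1 124.8   0. ] yaw -5.3 {'side': 0.3}
corked_bottle [689.9 123.9  -0. ] yaw -4.6 {'wrist': 0.4}
long_box [ 519.2 -311.8    1.4] yaw 11.4 {'scene': 0.8, 'side': 0.5}
long_box [ 519.2 -311.8    1.4] yaw 11.4 {'scene': 0.8, 'side': 0.5}
short_box [528.8 283.    2.3] yaw 8.2 {'scene': 3.8, 'side': 3.0, 'wrist': 188.8}
short_box [5.273e+02 2.970e+02 1.000e-01] yaw 8.1 {'scene': 1.0, 'side': 0.6}
short_box [532.  -57.6  -0. ] yaw 49.4 {'wrist': 61.9}
```

All fits agree to about 2 mm, with heights within 2.5 mm of the table. The only bad ones are short_box in the wrist view, which is a false detection, and the slice, which I don't need. I'll use one turn of about −80° throughout, so the fingers close along the boxes' width. I start with the large cone.

```bash
python3 -m jog '[[[0.4,0,0],-0.06],[[0.85,0.04,-0.2],-0.12],[[0.85,0.04,-0.4],-0.18],[[0.85,0.04,-0.6],-0.24],[[0.85,0.04,-0.6],-0.28]]' 1
python3 -m jog '[[[0,0,0],-0.06],[[0,0,0],-0.12],[[0,0,0],-0.16],[[0,0,0],-0.16]]'
```

```text
time: 2.28
position: [0.6762, 0.0061, 0.1254]
tool_rot: [0.942, 0.336, -0.002, -0.001]
ft_force: [-0.1, -0.3, 0.9]
opening: 0.093
gripper_force: 0.0
time: 2.78
position: [0.6775, 0.006, 0.1285]
tool_rot: [0.996, 0.095, -0.0, -0.0]
ft_force: [-0.4, 0.6, 0.0]
opening: 0.093
gripper_force: 0.0
```

```bash
python3 -m jog '[[[0,0,-0.25],0],[[0,0,-0.5],0],[[0,0,-0.65],0],[[0,0,-0.73],0],[[0,0,-0.73],0]]' 1
python3 -m jog '[[[0,0,0],0],[[0,0,0],0],[[0,0,0],0],[[0,0,0],0],[[0,0,0],0]]' -1
python3 -m jog '[[[0,0,0.1],0],[[0,0,0.3],0],[[0,0,0.55],0],[[0,0,0.55],0]]'
python3 - <<'E'
from h import *
cv2.imwrite("pics/w1.png",cams.grab_frame("wrist"))
E
```

```text
time: 3.4
position: [0.6776, 0.006, 0.0191]
tool_rot: [0.996, 0.094, -0.0, -0.0]
ft_force: [-0.0, -0.0, 0.3]
opening: 0.0929
gripper_force: 0.0
time: 4.03
position: [0.6776, 0.006, 0.0193]
tool_rot: [0.996, 0.094, 0.0, 0.0]
ft_force: [-0.5, 0.3, 2.1]
opening: 0.0529
gripper_force: 30.0
time: 4.53
position: [0.6793, 0.006, 0.1058]
tool_rot: [0.996, 0.094, 0.003, 0.0]
ft_force: [-0.4, 0.0, -0.5]
opening: 0.0532
gripper_force: 30.0
```

View pics/w1.png

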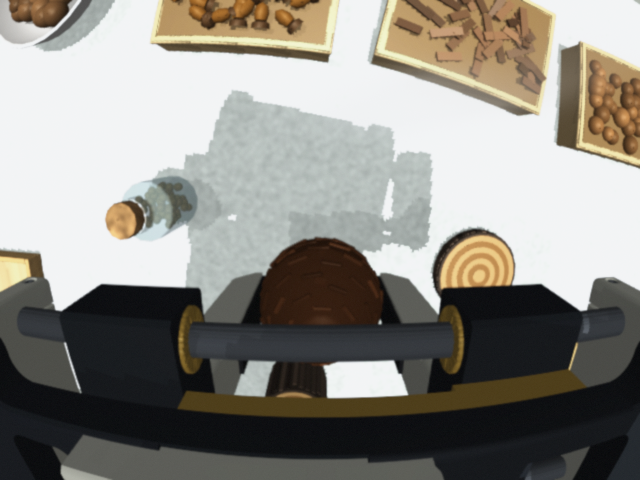

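Wrist view: the large cone is held upright and centred between the pads, at (320,300). I carry it to the far end compartment at (598.6, −295.8).

```bash
python3 -m jog '[[[-0.1,-0.33,0],0],[[-0.2,-0.66,0],0],[[-0.27,-1,0],0],[[-0.27,-1,0],0]]'
python3 -m jog '[[[-0.1,-0.33,0],0],[[-0.2,-0.66,0],0],[[-0.26,-1,0],0],[[-0.26,-1,0],0],[[-0.26,-1,0],0]]'
python3 - <<'E'
from h import *
for n in ["long_box"]:
    o=look([n],["scene","side"]); print(fit(n,o[n],(.52,-.31,.2)))
E
```

```text
time: 5.08
position: [0.6357, -0.1469, 0.1008]
tool_rot: [0.996, 0.092, -0.001, -0.0]
ft_force: [0.3, 0.2, -1.1]
opening: 0.0529
gripper_force: 30.0
time: 5.7
position: [0.598, -0.2927, 0.101]
tool_rot: [0.996, 0.094, -0.0, -0.001]
ft_force: [-0.2, 0.6, 0.0]
opening: 0.0533
gripper_force: 30.0
side long_box p 0.63 [417. 392.]
(array([ 0.52559095, -0.30647589, -0.01199941,  0.19169624]), {'scene': 31.0, 'side': 0.7})
```

```bash
python3 -m jog '[[[0.003,-0.013,-0.2],0],[[0.003,-0.013,-0.38],0],[[0.003,-0.013,-0.48],0],[[0.003,-0.013,-0.505],0],[[0.003,-0.013,-0.508],0]]'
python3 -m jog '[[[0,0,-0.004],0],[[0,0,-0.004],0],[[0,0,-0.004],0]]'
```

```text
time: 6.52
position: [0.5989, -0.2959, 0.0261]
tool_rot: [0.996, 0.094, 0.0, 0.0]
ft_force: [0.4, 0.4, -0.9]
opening: 0.0531
gripper_force: 30.0
time: 6.9
position: [0.5986, -0.296, 0.0252]
tool_rot: [0.996, 0.094, 0.0, 0.0]
ft_force: [-0.3, 0.4, 0.1]
opening: 0.0532
gripper_force: 30.0
```

```bash
python3 -m jog '[[[0,0,-0.005],0],[[0,0,-0.005],0],[[0,0,-0.005],0]]'
python3 -m jog '[[[0,0,-0.003],0],[[0,0,-0.003],0],[[0,0,-0.003],0]]'
```

```text
time: 7.28
position: [0.5986, -0.296, 0.0243]
tool_rot: [0.996, 0.094, 0.0, 0.0]
ft_force: [-0.3, -0.0, 3.2]
opening: 0.0529
gripper_force: 30.0
time: 7.65
position: [0.5986, -0.296, 0.0242]
tool_rot: [0.996, 0.094, 0.0, 0.0]
ft_force: [-3.0, 0.7, 7.6]
opening: 0.0532
gripper_force: 30.0
```

Contact came at exactly the expected height. Release, rise, and go to the small cone.

```bash
python3 -m jog '[[[0,0,0],0],[[0,0,0],0],[[0,0,0.0],0],[[0,0,0],0]]' 1
python3 -m jog '[[[0,0,0.15],0],[[0,0,0.4],0],[[0,0,0.6],0],[[0,0.1,0.6],0],[[0,0.15,0.6],0]]'
python3 -m jog '[[[-0.1,0.33,0],0],[[-0.2,0.66,0],0],[[-0.24,1,0],0],[[-0.24,1,0],0],[[-0.24,1,0],0]]'
python3 - <<'E'
from h import *
o=look(["small_cone","large_cone"],["scene","side","wrist"])
for n in o:
    print(n,fit(n,o[n],(.58,-.2)))
cv2.imwrite("pics/s2.png",cams.grab_frame("side"))
E
```

```text
time: 8.15
position: [0.5984, -0.2959, 0.0235]
tool_rot: [0.996, 0.094, -0.0, -0.0]
ft_force: [0.2, 0.3, -0.6]
opening: 0.0884
gripper_force: 0.0
time: 8.78
position: [0.5982, -0.2723, 0.1137]
tool_rot: [0.996, 0.094, -0.0, -0.0]
ft_force: [-0.0, 0.2, -1.2]
opening: 0.0929
gripper_force: 0.0
time: 9.4
position: [0.5623, -0.1235, 0.1132]
tool_rot: [0.996, 0.094, -0.0, -0.0]
ft_force: [0.2, -0.1, -0.3]
opening: 0.093
gripper_force: 0.0
scene large_cone p 0.79 [190. 332.]
side small_cone p 0.6 [360. 283.]
small_cone (array([ 0.56418186, -0.12273408,  0.00200887, -0.04956994]), {'scene': 1.0, 'side': 0.9, 'wrist': 0.7})
large_cone (array([ 0.59909939, -0.29485752,  0.00760444,  0.14620768]), {'scene': 1.5, 'side': 1.6, 'wrist': 2.5})
```

View pics/s2.png

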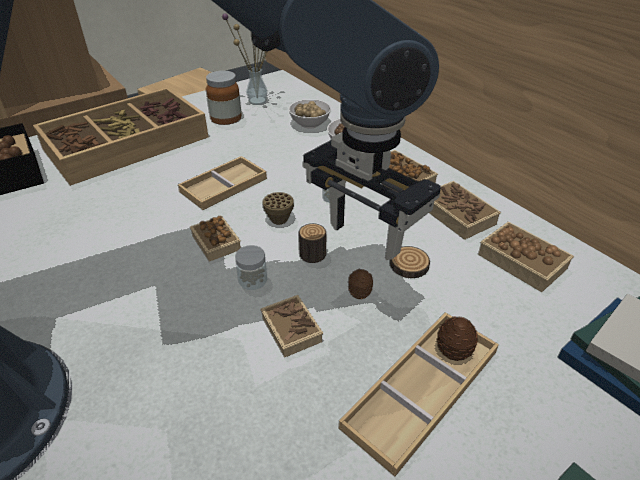

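The side view shows the large cone upright in the far compartment (457,338), with the small cone at (360,284). Now the small cone.

```bash
python3 -m jog '[[[0.008,0,-0.2],0],[[0.008,0,-0.45],0],[[0.008,0,-0.58],0],[[0.008,0,-0.63],0],[[0.008,0,-0.63],0]]' 1
python3 -m jog '[[[0,0,0],0],[[0,0,0],0],[[0,0,0],0],[[0,0,0],0],[[0,0,0],0]]' -1
python3 -m jog '[[[0,0,0],0],[[0,0,0.1],0],[[0,0,0.3],0],[[0,0,0.55],0],[[0,0,0.55],0]]'
python3 -m jog '[[[-0.25,-0.3,0],0],[[-0.5,-0.6,0],0],[[-0.7,-0.9,0],0],[[-0.83,-0.9,0],0],[[-0.83,-0.9,0],0]]'
python3 -m jog '[[[0,-0.3,0],0],[[0,-0.46,0],0],[[0,-0.46,0],0]]'
```

```text
time: 10.52
position: [0.5639, -0.1235, 0.0195]
tool_rot: [0.996, 0.094, 0.0, 0.0]
ft_force: [0.6, 0.2, 0.2]
opening: 0.0929
gripper_force: 0.0
time: 11.15
position: [0.5636, -0.1234, 0.0192]
tool_rot: [0.996, 0.094, 0.0, 0.0]
ft_force: [0.5, -0.4, 0.1]
opening: 0.0479
gripper_force: 0.0
time: 11.78
position: [0.5653, -0.1239, 0.1052]
tool_rot: [0.996, 0.094, 0.003, 0.001]
ft_force: [-0.8, 0.4, -0.4]
opening: 0.0386
gripper_force: 30.0
time: 12.4
position: [0.4381, -0.2586, 0.1015]
tool_rot: [0.996, 0.093, -0.0, -0.0]
ft_force: [0.9, 0.0, 0.9]
opening: 0.039
gripper_force: 30.0
time: 12.78
position: [0.4395, -0.3281, 0.1013]
tool_rot: [0.996, 0.094, 0.0, -0.0]
ft_force: [0.1, 1.6, 0.4]
opening: 0.039
gripper_force: 30.0
```

Grip closed just as the lift began, so I check how the cone sits in the fingers.

```bash
python3 - <<'E'
from h import *
o=look(["small_cone"],["scene","side","wrist"])
n="small_cone"
print(fit(n,o[n],(.44,-.33)), state()["position"])
cv2.imwrite("pics/s3.png",cv2.resize(cams.grab_frame("side")[150:470,220:600],None,fx=1.8,fy=1.8))
E
```

```text
scene small_cone p 0.64 [119. 246.]
side small_cone p 0.65 [389. 380.]
(array([ 0.440422  , -0.32577061,  0.08115555, -0.07016391]), {'scene': 2.2, 'side': 2.3, 'wrist': 4.2}) [ 0.43926629 -0.32661687  0.10165159]
```

View pics/s3.png

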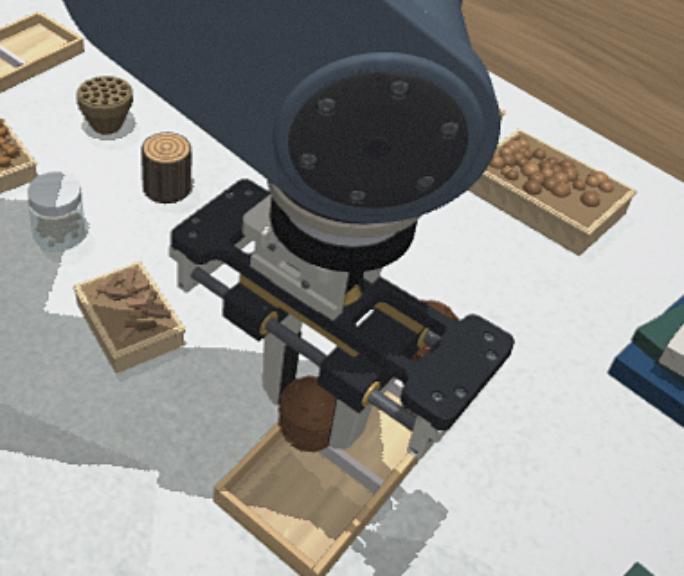

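The small cone hangs upright (crop 310,412) with its foot about 20 mm below the TCP. Lowering it gently.

```bash
python3 -m jog '[[[0.002,0,-0.2],0],[[0.002,0,-0.38],0],[[0.002,0,-0.47],0],[[0.002,0,-0.49],0],[[0.002,0,-0.49],0]]'
python3 -m jog '[[[0,0,-0.007],0],[[0,0,-0.007],0],[[0,0,-0.007],0]]'
python3 -m jog '[[[0,0,-0.007],0],[[0,0,-0.007],0],[[0,0,-0.007],0]]'
```

```text
time: 13.75
position: [0.4398, -0.3276, 0.0287]
tool_rot: [0.996, 0.094, 0.0, 0.0]
ft_force: [-0.1, 0.3, -0.3]
opening: 0.0391
gripper_force: 30.0
time: 14.12
position: [0.4395, -0.3275, 0.0273]
tool_rot: [0.996, 0.094, 0.0, 0.0]
ft_force: [0.3, -0.7, 0.5]
opening: 0.0393
gripper_force: 30.0
time: 14.5
position: [0.4394, -0.3274, 0.026]
tool_rot: [0.996, 0.094, -0.0, -0.0]
ft_force: [0.2, -0.0, 0.3]
opening: 0.0387
gripper_force: 30.0
```

```bash
python3 -m jog '[[[0,0,-0.006],0],[[0,0,-0.006],0],[[0,0,-0.006],0]]'
python3 -m jog '[[[0,0,-0.006],0],[[0,0,-0.006],0],[[0,0,-0.006],0]]'
```

```text
time: 14.88
position: [0.4394, -0.3274, 0.0251]
tool_rot: [0.996, 0.094, -0.0, -0.0]
ft_force: [-0.1, 0.9, 0.2]
opening: 0.0391
gripper_force: 30.0
time: 15.25
position: [0.4394, -0.3274, 0.0242]
tool_rot: [0.996, 0.094, -0.0, -0.0]
ft_force: [-0.1, -0.6, -0.3]
opening: 0.0389
gripper_force: 30.0
```

```bash
python3 -m jog '[[[0,0,-0.004],0],[[0,0,-0.004],0],[[0,0,-0.004],0]]'
python3 -m jog '[[[0,0,-0.004],0],[[0,0,-0.004],0],[[0,0,-0.004],0]]'
```

```text
time: 15.62
position: [0.4395, -0.3275, 0.0241]
tool_rot: [0.996, 0.094, 0.0, 0.0]
ft_force: [-1.5, 2.0, 6.9]
opening: 0.0389
gripper_force: 30.0
time: 16.0
position: [0.4396, -0.3275, 0.024]
tool_rot: [0.996, 0.094, 0.0, 0.0]
ft_force: [-3.6, 3.8, 14.9]
opening: 0.039
gripper_force: 30.0
```

```bash
python3 -m jog '[[[0,0,0],0],[[0,0,0],0],[[0,0,0.0],0],[[0,0,0],0],[[0,0,0],0]]' 1
python3 -m jog '[[[0,0,0.15],0],[[0,0,0.4],0],[[0,0,0.6],0],[[0,0.15,0.6],0],[[0,0.24,0.6],0]]'
python3 -m jog '[[[0,0.3,0],0],[[0,0.7,0],0],[[0,1,0],0]]'
python3 -m jog '[[[0,0.3,0],0],[[-0.03,0.7,0],0],[[-0.03,1,0],0],[[-0.03,1,0],0]]'
python3 - <<'E'
from h import *
o=look(["small_cone","squat_jar","long_box"],["scene","side","wrist"])
for n in o:
    print(n,fit(n,o[n],(.43,-.2,.2)),[c[0] for c in o[n]])
o=o["long_box"]; print(fit("long_box",[c for c in o if c[0]!="wrist"],(.52,-.31,.2)))
E
```

```text
time: 16.62
position: [0.4394, -0.3274, 0.023]
tool_rot: [0.996, 0.094, -0.0, -0.0]
ft_force: [-0.8, -0.2, 0.7]
opening: 0.0844
gripper_force: 0.0
time: 17.25
position: [0.4388, -0.2895, 0.1121]
tool_rot: [0.996, 0.094, -0.001, -0.001]
ft_force: [-0.2, -0.1, 0.2]
opening: 0.0927
gripper_force: 0.0
time: 17.62
position: [0.4381, -0.1385, 0.1118]
tool_rot: [0.996, 0.095, -0.001, -0.001]
ft_force: [0.3, 0.5, -0.0]
opening: 0.093
gripper_force: 0.0
time: 18.12
position: [0.4336, 0.0113, 0.112]
tool_rot: [0.995, 0.096, -0.001, -0.0]
ft_force: [-0.0, 0.2, -0.4]
opening: 0.0931
gripper_force: 0.0
scene small_cone p 0.61 [131. 274.]
miss side squat_jar []
side long_box p 0.59 [415. 396.]
miss wrist small_cone []
edge wrist long_box
small_cone (array([ 0.43899566, -0.3273292 ,  0.00531528,  0.15489792]), {'scene': 1.1, 'side': 0.5}) ['scene', 'side']
squat_jar (array([0.43574007, 0.00781752, 0.00161376, 0.07718733]), {'scene': 0.7, 'wrist': 0.6}) ['scene', 'wrist']
long_box (array([ 5.19877382e-01, -3.11555163e-01,  3.64985025e-04,  1.99143130e-01]), {'scene': 0.9, 'side': 0.9}) ['scene', 'side']
(array([ 5.19877383e-01, -3.11555163e-01,  3.64985020e-04,  1.99143139e-01]), {'scene': 0.9, 'side': 0.9})
```

The small cone sits on the compartment floor (z = 5.3 mm) and the box hasn't moved. Jar next.

```bash
python3 -m jog '[[[0,0,-0.2],0],[[0,0,-0.45],0],[[0,0,-0.58],0],[[0,0,-0.615],0],[[0,0,-0.615],0]]' 1
python3 -m jog '[[[0,0,0],0],[[0,0,0],0],[[0,0,0],0],[[0,0,0],0],[[0,0,0],0]]' -1
python3 -m jog '[[[0,0,0],0],[[0,0,0],0],[[0,0,0],0]]'
python3 -m jog '[[[0,0,0.1],0],[[0,0,0.3],0],[[0,0,0.5],0],[[0,0,0.6],0],[[0,0,0.6],0]]'
python3 -m jog '[[[0.2,-0.3,0],0],[[0.4,-0.6,0],0],[[0.56,-0.9,0],0],[[0.56,-1,0],0]]'
python3 -m jog '[[[0,-0.3,0],0],[[0,-0.6,0],0],[[0,-0.9,0],0],[[0,-1,0],0]]'
python3 -m jog '[[[0,-0.13,0],0],[[0,-0.13,0],0],[[0,-0.13,0],0]]'
python3 - <<'E'
from h import *
n="squat_jar";o=look([n],["scene","side","wrist"])
print(fit(n,o[n],(.52,-.31)), state()["position"])
cv2.imwrite("pics/w4.png",cams.grab_frame("wrist"))
E
```

```text
time: 19.35
position: [0.4351, 0.0085, 0.021]
tool_rot: [0.996, 0.094, 0.0, 0.0]
ft_force: [0.6, -0.0, -0.1]
opening: 0.0929
gripper_force: 0.0
time: 19.98
position: [0.435, 0.0085, 0.0208]
tool_rot: [0.996, 0.094, 0.0, 0.0]
ft_force: [-0.7, -1.0, 1.0]
opening: 0.0495
gripper_force: 30.0
time: 20.35
position: [0.435, 0.0086, 0.0209]
tool_rot: [0.996, 0.094, 0.0, 0.0]
ft_force: [0.3, -0.2, 2.7]
opening: 0.0494
gripper_force: 30.0
time: 20.98
position: [0.4354, 0.0086, 0.1121]
tool_rot: [0.996, 0.094, 0.001, 0.0]
ft_force: [0.3, -0.8, -1.7]
opening: 0.0497
gripper_force: 30.0
time: 21.48
position: [0.5195, -0.1435, 0.1099]
tool_rot: [0.996, 0.093, -0.0, -0.0]
ft_force: [0.1, -0.4, -1.6]
opening: 0.0493
gripper_force: 30.0
time: 21.98
position: [0.5181, -0.2925, 0.1101]
tool_rot: [0.996, 0.093, -0.0, -0.0]
ft_force: [0.1, -0.1, -1.2]
opening: 0.0495
gripper_force: 30.0
time: 22.35
position: [0.5189, -0.3099, 0.1107]
tool_rot: [0.996, 0.094, -0.0, -0.0]
ft_force: [-1.0, -0.5, -1.7]
opening: 0.0496
gripper_force: 30.0
side squat_jar p 0.59 [431. 330.]
wrist squat_jar p 0.57 [320. 285.]
(array([ 0.5211944 , -0.30879655,  0.08549431,  0.05406658]), {'scene': 2.7, 'side': 2.1, 'wrist': 14.2}) [ 0.51903355 -0.31052855  0.11084432]
```

View pics/w4.png

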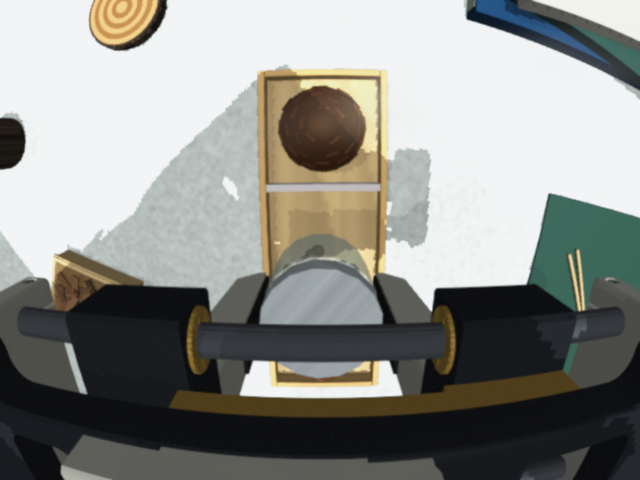

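The jar is held between the pads, aligned with the middle compartment, and the large cone stands at (322,128). Lowering to an expected contact at TCP z ≈ 0.026.

```bash
python3 -m jog '[[[0.003,-0.006,-0.2],0],[[0.003,-0.006,-0.4],0],[[0.003,-0.006,-0.52],0],[[0.003,-0.006,-0.555],0],[[0.003,-0.006,-0.555],0]]'
python3 -m jog '[[[0,0,-0.006],0],[[0,0,-0.006],0],[[0,0,-0.006],0]]'
python3 -m jog '[[[0,0,-0.005],0],[[0,0,-0.005],0],[[0,0,-0.005],0]]'
```

```text
time: 23.32
position: [0.5197, -0.312, 0.028]
tool_rot: [0.996, 0.094, 0.0, 0.0]
ft_force: [0.3, -0.1, -1.0]
opening: 0.0496
gripper_force: 30.0
time: 23.7
position: [0.5195, -0.3119, 0.027]
tool_rot: [0.996, 0.094, 0.0, 0.0]
ft_force: [-1.2, -0.1, -1.0]
opening: 0.0494
gripper_force: 30.0
time: 24.08
position: [0.5194, -0.3119, 0.0259]
tool_rot: [0.996, 0.094, 0.0, 0.0]
ft_force: [0.1, 0.4, -0.6]
opening: 0.0498
gripper_force: 30.0
```

```bash
python3 -m jog '[[[0,0,-0.004],0],[[0,0,-0.004],0],[[0,0,-0.004],0]]'
python3 -m jog '[[[0,0,-0.004],0],[[0,0,-0.004],0],[[0,0,-0.004],0]]'
```

```text
time: 24.45
position: [0.5194, -0.3118, 0.0259]
tool_rot: [0.996, 0.094, 0.0, 0.0]
ft_force: [-2.3, 1.4, 6.3]
opening: 0.0497
gripper_force: 30.0
time: 24.82
position: [0.5195, -0.3118, 0.0259]
tool_rot: [0.996, 0.094, 0.0, 0.0]
ft_force: [-4.8, 2.9, 13.3]
opening: 0.0495
gripper_force: 30.0
```

Contact again. Release, then travel to the lotus pod.

```bash
python3 -m jog '[[[0,0,0],0],[[0,0,0],0],[[0,0,0.0],0],[[0,0,0],0],[[0,0,0],0]]' 1
python3 -m jog '[[[0,0,0.15],0],[[0,0,0.4],0],[[0,0,0.6],0],[[0,0.3,0.6],0],[[0,0.6,0.6],0]]'
python3 -m jog '[[[0,0.3,0],0],[[0.1,0.7,0],0],[[0.275,1,0],0]]'
python3 -m jog '[[[0,0.3,0],0],[[0,0.7,0],0],[[0,1,0],0]]'
python3 -m jog '[[[0,0.3,0],0],[[0,0.3,0],0],[[0,0.3,0],0]]'
python3 - <<'E'
from h import *
o=look(["small_cone","large_cone","squat_jar","long_box","short_box","lotus_pod"],["scene","side","wrist"])
i={"lotus_pod":(.56,.12),"short_box":(.53,.3,.14)}
for n in o:
    print(n,fit(n,o[n],i.get(n,(.52,-.31,.2))))
E
```

```text
time: 25.45
position: [0.5194, -0.3118, 0.0246]
tool_rot: [0.996, 0.094, -0.0, -0.0]
ft_force: [-0.5, 0.9, -0.2]
opening: 0.0919
gripper_force: 0.0
time: 26.08
position: [0.5193, -0.221, 0.115]
tool_rot: [0.996, 0.094, 0.0, 0.0]
ft_force: [-0.1, -0.1, 0.3]
opening: 0.0929
gripper_force: 0.0
time: 26.45
position: [0.5606, -0.0698, 0.1149]
tool_rot: [0.996, 0.094, -0.0, -0.0]
ft_force: [-0.1, -1.3, 0.2]
opening: 0.0928
gripper_force: 0.0
time: 26.82
position: [0.5604, 0.0803, 0.1147]
tool_rot: [0.996, 0.094, 0.0, -0.0]
ft_force: [-0.2, -0.0, 1.0]
opening: 0.093
gripper_force: 0.0
time: 27.2
position: [0.5606, 0.1227, 0.1146]
tool_rot: [0.996, 0.094, -0.0, 0.0]
ft_force: [-0.2, -0.8, -0.4]
opening: 0.0932
gripper_force: 0.0
scene small_cone p 0.65 [130. 274.]
scene large_cone p 0.62 [190. 333.]
side long_box p 0.65 [411. 403.]
miss wrist small_cone []
miss wrist large_cone []
miss wrist squat_jar []
miss wrist long_box []
wrist short_box p 0.79 [115. 216.]
wrist lotus_pod p 0.75 [320. 250.]
small_cone (array([ 0.43874035, -0.32744175,  0.00606113,  0.11955469]), {'scene': 0.8, 'side': 1.0})
large_cone (array([ 0.5982764 , -0.29582983,  0.00776286,  0.21989669]), {'scene': 1.4, 'side': 1.5})
squat_jar (array([ 0.51886749, -0.31138471,  0.00778936,  0.24100508]), {'scene': 0.3, 'side': 0.6})
long_box (array([ 5.19537435e-01, -3.11323005e-01,  2.18204891e-04,  1.96569131e-01]), {'scene': 1.0, 'side': 0.7})
short_box (array([ 0.52919899,  0.30332282, -0.00762431,  0.13655349]), {'scene': 2.1, 'side': 1.3, 'wrist': 11.9})
lotus_pod (array([ 5.61162728e-01,  1.23752200e-01,  3.54890963e-04, -2.38332947e-02]), {'scene': 0.7, 'side': 0.5, 'wrist': 0.5})
```

```bash
python3 -m jog '[[[0.002,0,-0.2],0],[[0.002,0,-0.45],0],[[0.002,0,-0.58],0],[[0.002,0,-0.63],0],[[0.002,0,-0.63],0]]' 1
python3 -m jog '[[[0,0,0],0],[[0,0,0],0],[[0,0,0],0],[[0,0,0],0],[[0,0,0],0]]' -1
python3 -m jog '[[[0,0,0.1],0],[[0,0,0.3],0],[[0,0,0.5],0],[[0,0,0.55],0]]'
python3 -m jog '[[[0,0.2,0],0],[[0.042,0.6,0],0],[[0.042,0.95,0],0],[[0.042,1,0],0]]'
python3 -m jog '[[[0,0.195,0],-0.018],[[0,0.195,0],-0.018],[[0,0.195,0],-0.018]]'
python3 - <<'E'
from h import *
o=look(["short_box","lotus_pod"],["scene","side","wrist"])
for n in o:
  for s in ("scene","side","wrist"):
    q=[c for c in o[n] if c[0]!=s]
    print(n,"without",s,fit(n,q,(.53,.3,.14)))
print(state()["position"])
cv2.imwrite("pics/w5.png",cams.grab_frame("wrist"))
E
```

```text
time: 28.88
position: [0.5612, 0.1232, 0.0205]
tool_rot: [0.996, 0.094, 0.0, -0.0]
ft_force: [-0.2, -0.7, 0.1]
opening: 0.0932
gripper_force: 0.0
time: 29.5
position: [0.5611, 0.1232, 0.0204]
tool_rot: [0.996, 0.094, 0.0, -0.0]
ft_force: [-0.8, 1.9, 1.7]
opening: 0.0588
gripper_force: 30.0
time: 30.0
position: [0.5619, 0.1233, 0.105]
tool_rot: [0.996, 0.094, 0.002, -0.0]
ft_force: [0.2, 0.2, -0.9]
opening: 0.0589
gripper_force: 30.0
time: 30.5
position: [0.5664, 0.2759, 0.1019]
tool_rot: [0.995, 0.096, -0.0, -0.0]
ft_force: [-0.5, -0.7, -0.4]
opening: 0.059
gripper_force: 30.0
time: 30.88
position: [0.5671, 0.3013, 0.1022]
tool_rot: [0.998, 0.066, -0.0, 0.0]
ft_force: [0.3, 0.4, 0.0]
opening: 0.0588
gripper_force: 30.0
scene lotus_pod p 0.73 [476. 138.]
side short_box p 0.76 [221. 182.]
side lotus_pod p 0.57 [229. 133.]
wrist short_box p 0.56 [320. 217.]
short_box without scene (array([ 0.53255711,  0.30442665, -0.01920675,  0.0393902 ]), {'side': 4.2, 'wrist': 47.5})
short_box without side (array([ 0.53083971,  0.30291164, -0.02492197,  0.03646873]), {'scene': 6.4, 'wrist': 46.2})
short_box without wrist (array([ 0.52752008,  0.29845423, -0.000737  ,  0.13491279]), {'scene': 1.1, 'side': 1.0})
lotus_pod without scene (array([0.56730096, 0.30223196, 0.07791858, 0.26379185]), {'side': 3.2, 'wrist': 13.4})
lotus_pod without side (array([0.56750945, 0.30225621, 0.07688078, 0.26378631]), {'scene': 5.2, 'wrist': 12.8})
lotus_pod without wrist (array([0.56636153, 0.30785255, 0.07783609, 0.67780612]), {'scene': 4.9, 'side': 2.4})
[0.5672891  0.30226004 0.10273691]
```

View pics/w5.png

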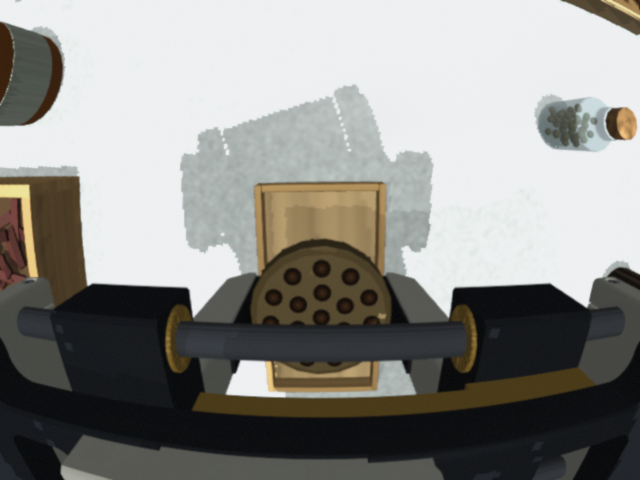

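The pod is held centred over the far compartment, with the box edges symmetric at columns 256–386. Lowering to an expected contact at z ≈ 0.0254.

```bash
python3 -m jog '[[[0.0,0.003,-0.2],0],[[0,0.003,-0.38],0],[[0,0.003,-0.47],0],[[0,0.003,-0.5],0],[[0,0.003,-0.5],0]]'
python3 -m jog '[[[0,0,-0.006],0],[[0,0,-0.006],0],[[0,0,-0.006],0]]'
python3 -m jog '[[[0,0,-0.005],0],[[0,0,-0.005],0],[[0,0,-0.005],0]]'
```

```text
time: 32.0
position: [0.5676, 0.303, 0.0282]
tool_rot: [0.998, 0.066, 0.0, -0.0]
ft_force: [0.2, 0.6, 0.3]
opening: 0.0586
gripper_force: 30.0
time: 32.38
position: [0.5674, 0.3029, 0.0271]
tool_rot: [0.998, 0.066, 0.0, -0.0]
ft_force: [0.2, -0.6, -0.5]
opening: 0.059
gripper_force: 30.0
time: 32.75
position: [0.5672, 0.3028, 0.026]
tool_rot: [0.998, 0.066, -0.0, 0.0]
ft_force: [0.7, -0.5, -1.0]
opening: 0.0589
gripper_force: 30.0
```

```bash
python3 -m jog '[[[0,0,-0.005],0],[[0,0,-0.005],0],[[0,0,-0.005],0]]'
python3 -m jog '[[[0,0,-0.004],0],[[0,0,-0.004],0],[[0,0,-0.004],0]]'
```

```text
time: 33.12
position: [0.5673, 0.3029, 0.0254]
tool_rot: [0.998, 0.066, 0.0, -0.0]
ft_force: [-0.4, -0.0, 2.8]
opening: 0.059
gripper_force: 30.0
time: 33.5
position: [0.5675, 0.3029, 0.0253]
tool_rot: [0.998, 0.066, 0.0, -0.0]
ft_force: [-1.6, -0.6, 6.6]
opening: 0.0587
gripper_force: 30.0
```

```bash
python3 -m jog '[[[0,0,0],0],[[0,0,0],0],[[0,0,0.0],0],[[0,0,0],0]]' 1
python3 -m jog '[[[0,0,0.15],0],[[0,0,0.4],0],[[0,0,0.6],0],[[0,-0.1,0.6],0],[[0,-0.2,0.6],0]]'
python3 -m jog '[[[0,-0.3,0],0],[[-0.075,-0.7,0],0],[[-0.075,-1,0],0]]'
python3 -m jog '[[[0,-0.3,0],0],[[0,-0.6,0],0],[[0,-0.8,0],0],[[0,-0.8,0],0],[[0,-0.8,0],0]]'
python3 - <<'E'
from h import *
o=look(["lotus_pod","log_piece","short_box"],["scene","side","wrist"])
i={"log_piece":(.56,.0)}
for n in o:
    print(n,fit(n,o[n],i.get(n,(.53,.3,.14))))
q=[c for c in o["short_box"] if c[0]!="wrist"]
print(fit("short_box",q,(.53,.3,.14)))
E
```

```text
time: 34.0
position: [0.5672, 0.3028, 0.0245]
tool_rot: [0.998, 0.066, -0.0, 0.0]
ft_force: [-0.2, -0.3, -0.0]
opening: 0.0915
gripper_force: 0.0
time: 34.62
position: [0.5666, 0.2716, 0.1136]
tool_rot: [0.998, 0.066, -0.001, 0.0]
ft_force: [0.3, -0.3, 0.2]
opening: 0.0929
gripper_force: 0.0
time: 35.0
position: [0.5542, 0.12, 0.1132]
tool_rot: [0.998, 0.066, -0.002, 0.0]
ft_force: [0.8, 0.4, 0.4]
opening: 0.0931
gripper_force: 0.0
time: 35.62
position: [0.5554, 0.0031, 0.1139]
tool_rot: [0.998, 0.066, -0.001, -0.0]
ft_force: [0.2, 0.7, 0.1]
opening: 0.0929
gripper_force: 0.0
scene short_box p 0.63 [442. 163.]
side lotus_pod p 0.66 [235. 163.]
side log_piece p 0.7 [312. 243.]
wrist lotus_pod p 0.7 [ 10. 191.]
edge wrist lotus_pod
wrist log_piece p 0.74 [322. 249.]
edge wrist short_box
lotus_pod (array([0.56593597, 0.30279035, 0.006681  , 0.09416504]), {'scene': 0.7, 'side': 0.7})
log_piece (array([ 0.55663219,  0.00286524,  0.00182595, -0.13078071]), {'scene': 0.7, 'side': 0.5, 'wrist': 1.2})
short_box (array([0.52777403, 0.29639529, 0.00061839, 0.14235667]), {'scene': 0.4, 'side': 1.9})
(array([0.52777403, 0.29639529, 0.00061839, 0.14235667]), {'scene': 0.4, 'side': 1.9})
```

```bash
python3 -m jog '[[[0.003,0,-0.2],0],[[0.003,0,-0.45],0],[[0.003,0,-0.58],0],[[0.003,0,-0.625],0],[[0.003,0,-0.625],0]]' 1
python3 -m jog '[[[0,0,0],0],[[0,0,0],0],[[0,0,0],0],[[0,0,0],0],[[0,0,0],0]]' -1
python3 -m jog '[[[0,0,0],0],[[0,0,0],0],[[0,0,0.1],0],[[0,0,0.3],0],[[0,0,0.5],0]]'
python3 -m jog '[[[-0.1,0.2,0.05],0],[[-0.25,0.6,0.05],0],[[-0.46,0.9,0.05],0],[[-0.46,1,0.05],0]]'
python3 -m jog '[[[0,0.4,0],0],[[0,0.75,0],0],[[0,0.92,0],0],[[0,0.92,0],0],[[0,0.92,0],0]]'
python3 - <<'E'
from h import *
n="log_piece";o=look([n],["scene","side"])
print(fit(n,o[n],(.49,.3)),state()["position"])
E
```

```text
time: 36.85
position: [0.5566, 0.0028, 0.0211]
tool_rot: [0.998, 0.066, 0.0, -0.0]
ft_force: [-0.5, -0.2, -0.1]
opening: 0.0929
gripper_force: 0.0
time: 37.48
position: [0.5564, 0.0028, 0.021]
tool_rot: [0.998, 0.066, 0.0, 0.0]
ft_force: [-0.1, -0.2, 0.7]
opening: 0.0478
gripper_force: 20.1
time: 38.1
position: [0.5564, 0.0029, 0.0976]
tool_rot: [0.998, 0.066, 0.0, -0.0]
ft_force: [0.1, -0.2, 0.5]
opening: 0.0476
gripper_force: 30.0
time: 38.6
position: [0.4857, 0.1549, 0.1043]
tool_rot: [0.998, 0.067, -0.0, -0.0]
ft_force: [0.3, -0.0, -0.9]
opening: 0.0478
gripper_force: 30.0
time: 39.22
position: [0.4878, 0.29, 0.1036]
tool_rot: [0.998, 0.066, 0.0, 0.0]
ft_force: [0.2, 0.2, -1.2]
opening: 0.0474
gripper_force: 30.0
(array([ 0.48650191,  0.29302346,  0.08020112, -0.07141939]), {'scene': 2.5, 'side': 2.0}) [0.48773627 0.28997641 0.10359792]
```

```bash
python3 -m jog '[[[0.0,0.003,-0.2],0],[[0,0.003,-0.38],0],[[0,0.003,-0.47],0],[[0,0.003,-0.505],0],[[0,0.003,-0.505],0]]'
python3 -m jog '[[[0,0,-0.006],0],[[0,0,-0.006],0],[[0,0,-0.006],0]]'
python3 -m jog '[[[0,0,-0.005],0],[[0,0,-0.005],0],[[0,0,-0.005],0]]'
```

```text
time: 40.05
position: [0.4878, 0.2913, 0.0281]
tool_rot: [0.998, 0.066, 0.0, -0.0]
ft_force: [0.0, -0.4, -0.8]
opening: 0.0476
gripper_force: 30.0
time: 40.42
position: [0.4876, 0.2914, 0.0271]
tool_rot: [0.998, 0.066, 0.0, -0.0]
ft_force: [-0.5, -0.4, -0.2]
opening: 0.0474
gripper_force: 30.0
time: 40.8
position: [0.4874, 0.2913, 0.026]
tool_rot: [0.998, 0.066, -0.0, 0.0]
ft_force: [0.6, 0.6, -1.3]
opening: 0.0476
gripper_force: 30.0
```

```bash
python3 -m jog '[[[0,0,-0.004],0],[[0,0,-0.004],0],[[0,0,-0.004],0]]'
python3 -m jog '[[[0,0,-0.003],0],[[0,0,-0.003],0],[[0,0,-0.003],0]]'
```

```text
time: 41.18
position: [0.4875, 0.2914, 0.026]
tool_rot: [0.998, 0.066, 0.0, -0.0]
ft_force: [-1.5, -1.3, 6.5]
opening: 0.0476
gripper_force: 30.0
time: 41.55
position: [0.4875, 0.2913, 0.0259]
tool_rot: [0.998, 0.066, 0.0, 0.0]
ft_force: [-3.9, -2.3, 12.1]
opening: 0.048
gripper_force: 30.0
```

Contact. Release, rise, back away, then check everything.

```bash
python3 -m jog '[[[0,0,0],0],[[0,0,0],0],[[0,0,0.0],0],[[0,0,0],0],[[0,0,0],0]]' 1
python3 -m jog '[[[0,0,0.15],0],[[0,0,0.4],0],[[0,0,0.7],0],[[0,0,1],0],[[0,0,1],0]]'
python3 -m jog '[[[0,-0.3,0.1],0],[[-0.1,-0.7,0.3],0],[[-0.2,-1,0.5],0],[[-0.2,-1,0.5],0]]'
python3 -m jog '[[[0,-0.3,0],0],[[0,-0.7,0],0],[[0,-1,0],0],[[0,-1,0],0],[[0,-1,0],0]]'
python3 - <<'E'
from h import *
o=look(list(prof)+list(box),["scene","side"])
for n in o:
    if o[n]:
        y=.3 if n in("short_box","log_piece","lotus_pod") else -.3
        x,e=fit(n,o[n],(.52,y,.15)); print(n,(x[:3]*1e3).round(1),round(np.degrees(x[3]),1),e)
a=cams.grab_frame("scene");cv2.imwrite("pics/sc6.png",a)
cv2.imwrite("pics/sd6.png",cams.grab_frame("side"))
E
```

```text
time: 42.18
position: [0.4874, 0.2913, 0.0249]
tool_rot: [0.998, 0.066, -0.0, -0.0]
ft_force: [-0.1, 0.6, -0.0]
opening: 0.091
gripper_force: 0.0
time: 42.8
position: [0.4889, 0.2921, 0.1783]
tool_rot: [0.998, 0.066, 0.003, -0.001]
ft_force: [-0.4, 0.3, -0.2]
opening: 0.0931
gripper_force: 0.0
time: 43.3
position: [0.4574, 0.1393, 0.2513]
tool_rot: [0.998, 0.064, 0.001, -0.0]
ft_force: [0.3, 0.5, -0.3]
opening: 0.0931
gripper_force: 0.0
time: 43.92
position: [0.4574, -0.0078, 0.2491]
tool_rot: [0.998, 0.066, -0.001, -0.0]
ft_force: [-0.6, -0.2, -0.2]
opening: 0.093
gripper_force: 0.0
scene large_cone p 0.77 [190. 333.]
scene squat_jar p 0.75 [159. 301.]
scene log_piece p 0.71 [432. 143.]
scene flat_slice p 0.75 [313. 322.]
side large_cone p 0.61 [457. 338.]
side small_cone p 0.66 [387. 417.]
side log_piece p 0.76 [204. 180.]
side flat_slice p 0.55 [409. 262.]
side corked_bottle p 0.73 [331. 183.]
side long_box p 0.77 [412. 403.]
large_cone [ 598.4 -295.5    8. ] 13.9 {'scene': 1.1, 'side': 1.3}
small_cone [ 438.3 -327.6    5.9] 6.8 {'scene': 0.6, 'side': 1.1}
squat_jar [ 519.1 -311.2    6.9] 2.4 {'scene': 0.5, 'side': 0.4}
lotus_pod [565.9 302.7   5.6] 11.2 {'scene': 0.4, 'side': 0.5}
log_piece [486.  290.9   6.7] 14.9 {'scene': 0.8, 'side': 0.3}
flat_slice [ 677.4 -118.9    1.9] 11.4 {'scene': 0.6, 'side': 0.3}
corked_bottle [688.3 123.9   1.5] -11.0 {'scene': 0.8, 'side': 0.7}
long_box [ 519.4 -311.5    0.7] 11.4 {'scene': 0.8, 'side': 0.7}
short_box [527.9 298.3  -1. ] 8.0 {'scene': 2.5, 'side': 1.7}
```

View pics/sc6.png

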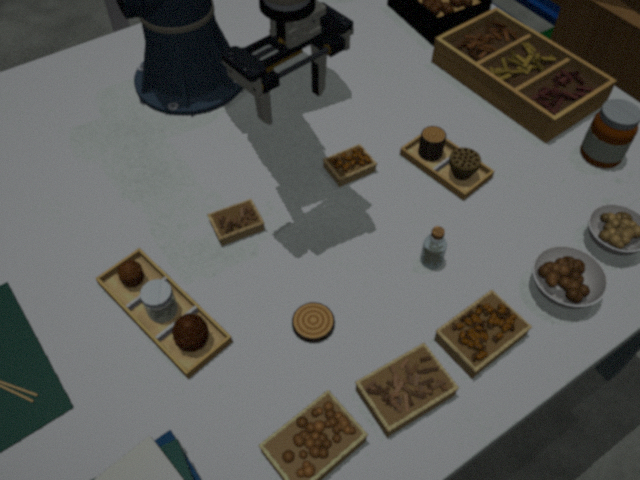

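View pics/sd6.png

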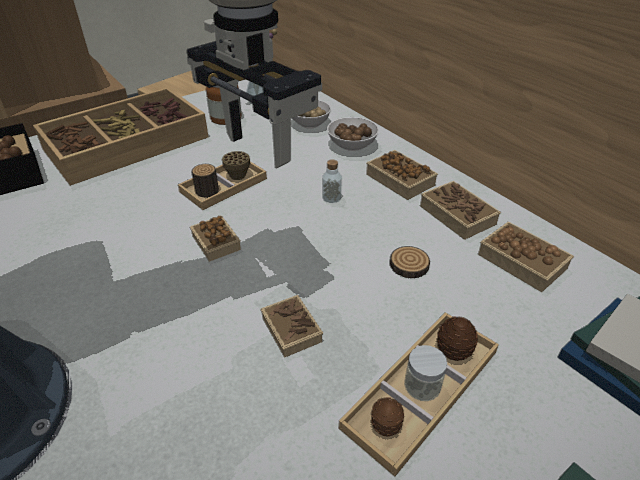

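Both views show all five pieces upright in the right compartments. In the scene view they are the cones at (130,272) and (190,333) with the jar at (157,297) between them, and the log (432,143) and pod (464,163). The slice and bottle are untouched.

```bash
python3 -c "
from rig import order
print(order.job_done())"
```

```text
the job is handed in; nothing more can be done
None
```

Both boxes are made up as asked and the job is handed in at about 44 s on the robot's clock (limit 112 s): all five pieces stand upright on their compartment floors, and the flat slice and corked bottle stayed where they were.

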